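# Dock a handset and switch the test dock on

### The job

Take the silver-framed handset that leans in the blue rest, straighten it up and stand it on its long edge, fully down in the slot of the black cradle on the test dock, and let go of it. Then throw the dock's orange-handled switch lever from the red side right over to the green side, so that it stays on, and leave the handset standing in the slot. Leave the other things on the bench where they are.

Things in the scene. Friction and masses are not known exactly. Their poses are not given: they have to be found in the camera images.
- handset: The handset to dock: a phone 153 x 74 x 9 mm, 0.18 kg, silver-grey frame with black screen. Own x runs along its 153 mm length, y along its 74 mm width, z out of the screen; the origin is the centre of the back face (z = 0 back, z = 9 mm screen). At the start it stands on one long edge (own y points up) in the blue rest, its upper edge leaning 0.30 rad (17 deg) from vertical towards the robot's side of the rest, screen facing away from the robot and up.
- handset_mid (a point): The centre of the handset's volume (37 mm from either long edge, 4.5 mm from either face); axes as handset. When it stands upright fully down in the slot this point is 37 mm above slot.
- rest: Fixed blue sheet-metal rest, base 110 x 120 x 6 mm; origin at its underside. Its x points away from the robot and y along the handset's length (at yaw 0). A 120 mm wide back plate on the -x side, leaning 0.30 rad to -x, supports the lowest 34 mm of the handset's back; a toe 10 mm high on the +x side stops the lower edge. The handset stands on the base at 6 mm height; its upper 40 mm are free on both faces.
- dock: Fixed grey test dock, base plate 120 (x) x 265 (y) x 10 mm; origin at table level under the centre of the slot, x across the slot (away from the robot at yaw 0), y along the slot; the base reaches from y = -195 to y = +70 mm. The switch is at y = -140 mm: a grey housing 100 (x) x 74 (y) mm, top at z = 50 mm, with red patches at its -x end (off) and green patches at its +x end (on).
- slot (a point): Centre of the slot's floor, 10 mm above the table; axes as dock. The slot runs along y, 15 mm wide in x, between black cradle walls that rise 28 mm straight above the floor and then flare outwards (mouth about 28 mm wide, 37 mm above the floor). The walls stand only at |y| = 27 to 63 mm: the middle 54 mm are cut out for fingers. Both ends of the slot are open. The handset stands in it on a long edge, centred along y, screen either way and either long edge down.
- lever (a joint): Angle of the switch lever about a hinge along the dock's y axis at dock x = 0, y = -140, z = 45 mm. 0 = off (leaning 0.5 rad from vertical to -x, red end), 0.5 = straight up, 1.0 = on (leaning 0.5 rad to +x, green end). Over-centre: its heavy handle holds it at either end and falls over by itself past upright; about 2 N at the handle moves it.
- lever_grip (a point): Centre of the lever's orange cross handle: a bar 18 mm thick, 56 mm long along the dock's y, 85 mm from the hinge (120 mm above the table at off and on, 130 mm when upright; at off it is 41 mm to the -x side of the hinge, at on 41 mm to the +x side). Closed fingers can push it; follow its rise, as a grippy finger moved dead level can stick.
- spare_handset: Bystander: black handset 153 x 74 x 9 mm lying flat, loose; origin at the centre of its underside.
- phone_box: Bystander: pale grey cardboard phone box 168 x 106 x 28 mm, loose; origin at the centre of its underside.
- charger: Bystander: small white charger 61 x 44 x 28 mm, loose; origin at the centre of its underside.
- tape_roll: Bystander: white tape roll, diameter 100, height 25 mm, lying flat, loose; origin at the centre of its underside.

How it is judged:
By the outcome, as a careful person would: the job done as asked, in the order asked, and still so for the second after the job is handed in, with the robot touching nothing.
It also fails if it takes over 58 s, if anything falls off the work surface, if the arm or the gripper's body presses on something with over 40 N, if the wrist force passes 120 N, or if a joint passes its speed limit or range.

### The arm

A 6-joint arm with a two-finger parallel gripper is mounted at the origin on a cart in front of the work surface, level with it; the furniture and walls round the work are solid. World frame = base frame: x ahead of the robot, y to its left, z up, the work surface at z = 0. Lengths are in mm, angles in rad, forces in N, time in s.
With the tool pointing down it reaches from about 275 to 750 mm from the base axis. Payload 10.2 kg.
Tool frame: the origin (TCP) lies midway between the tips of the shut fingers; the grasp point (between the pads) lies 19 mm behind it; z points along the fingers, y is the direction in which the jaws open and shut (so a half turn about z gives the same grasp; the last joint's range is limited). The gripper opens to 85 mm and grips with 20 to 120 N. Pads are 22 mm wide; open, the fingers measure 114 mm over their backs; the gripper's body (76 mm by 85 mm) begins 54 mm behind the grasp point. The pads swing forward as they close: fully open they stand 13 mm farther back than shut.
Start: joints at [1.099, 0.313, 1.498, -0, 1.331, -0.223], TCP at [129.289, 508.837, 231.294] pointing down, gripper open.
Joint ranges: [-2.94, 2.94], [-0.97, 2.17], [0.19, 2.56], [-1.23, 4.37], [0.02, 3.11], [-2.88, 2.88]. Speed limits (rad/s): [2.39, 2.39, 3.01, 3.14, 3.14, 3.14].

### API

Orientations are given as a unit quaternion [w, x, y, z].
In Python, from rig import sense, capture, finish_job, search_frame, trace gives the robot as it stands.
- The arm moves only by the tool arm_command, never from a script. Its argument "steps" is one flat list of numbers, 5 for each row, row after row: the shift along the world's x, y, z in units of 50 mm (1.0 is 50 mm), then the turn about the world's z in units of 5 degrees (1.0 is 5 degrees), then the opening in per cent of the stroke, from 0 (shut) to 100 (fully open). In form: [dx, dy, dz, twist, fingers, dx, dy, dz, twist, fingers, ...]. A call has 1 to 5 rows; each row shifts and turns the commanded pose from where the row before left it; what a row does not reach is not made up. A row lasts 1/8 s, in which the tool goes at most 62.5 mm and 10.7 degrees, less where a joint would pass 70% of its speed; a pose out of reach is approached as far as the arm can. A call is refused whole if a number of a shift passes 1 or a number of a turn 1, either way. A call with a gripper value outside its range is refused whole. The fingers move at their own pace and stop on an object; "grip_force" is the grip in N (left out, the last holds). Time passes only in rows, so rows that do not move let the fingers close. It gives the time, the measured TCP pose, the force and the opening at its end, in the units of the state.
- sense(): the state, without advancing time (a new reading comes with each control period).
- capture(name): name is "side" or "top" or "wrist"; returns a dict with "frame" (420x560x3 uint8, blue, green, red), "fov_y" (degrees; the focal length in pixels is half the picture's height over the tangent of half this angle, whatever the lens; pixels are square), "cx", "cy" (the principal point, pixels), "extrinsics" (4x4, takes a point from world to camera coordinates). Camera axes: x right, y down, z forward; pixel columns grow to the right and rows downward; lengths in mm; the calibration is good to about 2 mm. A picture is of the moment at which its call begins. There is no depth.
- finish_job(): hands the job in, once; it reports no verdict.
Trained networks look in a picture, given as the dict that the camera call returned (one of the last four; its "shot" number tells which), for a name from the list of things; names that differ only in an ending like _2 or _b are one class to them, and where a whole thing is asked for, a point or a joint stands for the part that bears it (a point fixed in the world has none). Each returns a list of dicts, best first, with "score" (0 to 1); they miss things now and then, are a little off and sometimes report something else, mostly with a low value. They report only what shows in the picture. A call takes as long as a camera call.
- search_frame(picture, target): "point" ([x, y, z] in mm, in world coordinates, good to about 4 mm: the middle of the surface that is visible of it).
- trace(picture, target): "mask" (420x560 bool, what is visible of it).
The state is a dict: "time_s": time; "joints": joint angles; "dq": joint speeds; "tau": joint torques, N m; "eef_pos": TCP position; "ee_rot": TCP orientation; "force": force on the tool from outside, world axes, zero at the start; "wrist_torque": the same for the moment, N m; "grip_width": opening from 0.0 (shut) to 1.0 (fully open).
Only numpy, scipy, OpenCV 4.12 (cv2) and the standard library are available. Lean on these libraries where they do the work, as an engineer would, in place of code of your own. Each camera call takes 0.05 s, during which the arm holds its last target. There are 200 camera calls.

## Working session

There is one attempt and no reset: what is moved stays moved. The work goes in short steps, Python scripts to look and compute and a tool call to move; the robot and the scene stay as the last step left them, time stands still between calls to the robot, and variables do not carry over. Pictures are saved under pics/ and viewed, on a budget of 10 in all, crops included, one or two more only if the job needs it, and the job is handed in when it is done.

Besides the shell and the picture viewer there is one more tool, called after "Emit:" as name(argument=value, ...) on one line, values as JSON. arm_command: Moves the arm, as the interface text tells. Its arguments: {"type":"object","properties":{"steps":{"type":"array"},"grip_force":{"type":"number"}},"required":["steps"]}

```bash
mkdir -p pics
cat > h.py <<'E'
import numpy as np, cv2
from rig import sense, capture, finish_job, search_frame, trace
def K(p):
    f=p["frame"].shape[0]/2/np.tan(np.radians(p["fov_y"])/2); return f,p["cx"],p["cy"]
def proj(p,P):
    P=np.atleast_2d(P); E=np.array(p["extrinsics"]); c=P@E[:3,:3].T+E[:3,3]; f,cx,cy=K(p)
    return np.c_[f*c[:,0]/c[:,2]+cx,f*c[:,1]/c[:,2]+cy]
def back(p,uv,z):
    E=np.array(p["extrinsics"]); R=E[:3,:3]; o=-R.T@E[:3,3]; f,cx,cy=K(p)
    uv=np.atleast_2d(uv); d=np.c_[(uv[:,0]-cx)/f,(uv[:,1]-cy)/f,np.ones(len(uv))]@R
    return o+d*((z-o[2])/d[:,2])[:,None]
E
python3 - <<'E'
from h import *
s=sense(); print({k:np.round(v,3).tolist() for k,v in s.items()})
ims=[]
for c in ["top","side"]:
    p=capture(c); cv2.imwrite(f"pics/{c}0.png",p["frame"])
    E=np.array(p["extrinsics"]); print(c,p["fov_y"],p["cx"],p["cy"],(-E[:3,:3].T@E[:3,3]).round(),E[:3,:3].round(2).tolist())
    for n in ["handset","rest","dock","slot","lever","lever_grip","spare_handset","phone_box","charger","tape_roll"]:
        try:
            r=search_frame(p,n); print(n,[(round(q["score"],2),np.round(q["point"]).tolist()) for q in r[:3]])
        except Exception as e: print(n,e)
E
```

```text
{'time_s': 0.0, 'joints': [1.099, 0.313, 1.498, -0.0, 1.331, -0.223], 'dq': [-0.001, -0.001, 0.0, -0.002, 0.001, -0.001], 'tau': [0.0, -41.228, -25.973, -0.0, 0.004, 0.0], 'eef_pos': [129.189, 508.582, 230.728], 'ee_rot': [-0.0, 0.124, 0.992, -0.001], 'force': [-0.073, 0.576, 0.363], 'wrist_torque': [0.009, -0.059, -0.004], 'grip_width': 1.0}
top 46.45472093757472 279.42642076755095 205.53854095212736 [ 518.  232. 1254.] [[0.0, -1.0, 0.02], [-1.0, -0.0, -0.09], [0.09, -0.02, -1.0]]
handset [(0.66, [476.0, 362.0, 54.0])]
rest [(0.62, [461.0, 356.0, 5.0]), (0.51, [558.0, -39.0, 11.0]), (0.4, [480.0, 364.0, 55.0])]
dock [(0.83, [554.0, -37.0, 7.0]), (0.43, [476.0, 358.0, 58.0])]
slot [(0.55, [558.0, -39.0, 11.0])]
lever [(0.86, [506.0, -108.0, 127.0])]
lever_grip [(0.7, [507.0, -113.0, 130.0])]
spare_handset [(0.98, [480.0, 540.0, 12.0])]
phone_box [(0.73, [755.0, 96.0, 31.0]), (0.4, [510.0, -107.0, 126.0])]
charger [(0.74, [720.0, -30.0, 28.0])]
tape_roll [(0.82, [792.0, -106.0, 25.0])]
side 44.278100628872615 272.3585798142651 207.41778979488308 [ 616. 1259. 1068.] [[-1.0, 0.02, -0.01], [0.03, 0.68, -0.73], [-0.01, -0.73, -0.68]]
handset [(0.89, [475.0, 373.0, 44.0])]
rest [(0.93, [498.0, 372.0, 9.0]), (0.27, [744.0, 52.0, 28.0]), (0.23, [554.0, -28.0, 11.0])]
dock [(0.92, [554.0, -29.0, 18.0])]
slot [(0.98, [554.0, -28.0, 10.0]), (0.53, [501.0, 372.0, 3.0])]
lever [(0.48, [512.0, -106.0, 98.0]), (0.28, [473.0, 372.0, 50.0])]
lever_grip [(0.73, [509.0, -105.0, 98.0])]
spare_handset [(0.91, [483.0, 548.0, 14.0])]
phone_box [(0.9, [743.0, 51.0, 27.0])]
charger [(0.77, [722.0, -26.0, 28.0])]
tape_roll [(0.73, [788.0, -91.0, 21.0])]
```

```bash
python3 -c "
import cv2
for c in ['top','side']:
    cv2.imwrite(f'pics/{c}0b.png',cv2.resize(cv2.imread(f'pics/{c}0.png'),(800,600),interpolation=cv2.INTER_CUBIC))"
```

```text
(no output)
```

View pics/top0b.png

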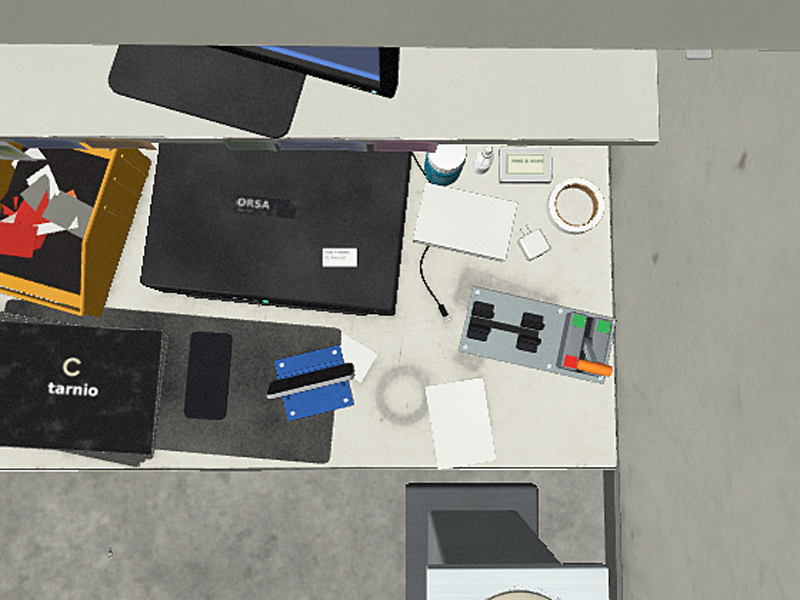

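View pics/side0b.png

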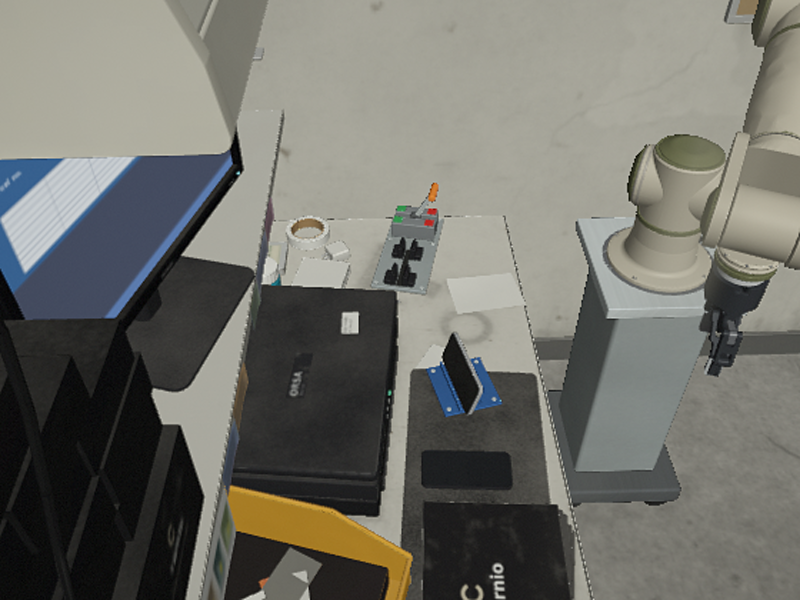

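The top view (800x600) shows the handset leaning in the blue rest around (311,380), the slot at about (507,327), and the orange lever on the red side at (592,368). The side view agrees: handset at (463,372), lever at (433,192). Next I'll fit poses to the silhouettes.

```bash
cat >> h.py <<'E'
from scipy.optimize import minimize
def box(lo,hi): return np.array([[x,y,z] for x in(lo[0],hi[0]) for y in(lo[1],hi[1]) for z in(lo[2],hi[2])],float)
def place(B,q):
    c,s=np.cos(q[2]),np.sin(q[2]); return B@np.array([[c,-s,0],[s,c,0],[0,0,1]]).T+[q[0],q[1],0]
a=.3; Ry=np.array([[np.cos(a),0,-np.sin(a)],[0,1,0],[np.sin(a),0,np.cos(a)]])
HS=[box((0,-76.5,0),(9,76.5,74))@Ry.T+[0,0,6]]   # origin: bottom back edge centre
DK=[box((-60,-195,0),(60,70,10)),box((-50,-177,10),(50,-103,50))]
DK+=[box((x-6 if x<0 else x,y,10),(x if x<0 else x+6,y+36,47)) for x in(-7.5-4,7.5+4) for y in(-63,27)]
def lev(t): 
    R=np.array([[np.cos(t),0,np.sin(t)],[0,1,0],[-np.sin(t),0,np.cos(t)]]); return box((-9,-28,76),(9,28,94))@R.T+[0,-140,45]
RS=[box((-55,-60,0),(55,60,6))]
def render(p,Bs,q):
    m=np.zeros((420*4,560*4),np.uint8)
    for B in Bs:
        uv=((proj(p,place(B,q))+.5)*4).astype(np.float32); cv2.fillConvexPoly(m,cv2.convexHull(uv).astype(np.int32),1)
    return cv2.resize(m.astype(np.float32),(560,420),interpolation=cv2.INTER_AREA)
def fit(ps,ms,Bs,q0):
    def cost(q):
        return sum(np.abs(render(p,Bs,q)-m).sum()/m.sum() for p,m in zip(ps,ms))
    best=None
    for dy in(-.12,0,.12):
        q=np.array(q0)+[0,0,dy]
        for k in range(2):
            r=minimize(cost,q,method="Nelder-Mead",options=dict(initial_simplex=[q,q+[12,0,0],q+[0,12,0],q+[0,0,.12]],xatol=.05,fatol=1e-4)); q=r.x
        if best is None or r.fun<best.fun: best=r
    return best.x,best.fun
E
python3 - <<'E'
from h import *
P=[capture("top"),capture("side")]
for n,Bs,q0 in [("handset",HS,[480,365,.2]),("dock",DK+[lev(-.5)],[570,0,-.2])]:
    M=[trace(p,n)[0]["mask"].astype(np.float32) for p in P]
    print(n,[m.sum() for m in M],"both",fit(P,M,Bs,q0))
    for i in (0,1): print("  ",i,fit(P[i:i+1],M[i:i+1],Bs,q0))
E
```

```text
handset [np.float32(779.0), np.float32(904.0)] both (array([4.83560717e+02, 3.60357532e+02, 2.47386430e-01]), np.float64(0.20934194326400757))
   0 (array([4.82323605e+02, 3.62812620e+02, 2.55641646e-01]), np.float64(0.09090179949998856))
   1 (array([4.84934039e+02, 3.58380893e+02, 2.32933507e-01]), np.float64(0.07529037445783615))
dock [np.float32(4985.0), np.float32(2154.0)] both (array([ 5.71082898e+02,  2.22146125e+01, -2.26823304e-01]), np.float64(0.15190854668617249))
   0 (array([ 5.70084139e+02,  2.30059197e+01, -2.26477160e-01]), np.float64(0.024348044767975807))
   1 (array([ 5.71498233e+02,  1.59906528e+01, -2.16903489e-01]), np.float64(0.1054723784327507))
```

Emit:
arm_command(steps=[0.52,-0.23,0,-0.95,100,0.52,-0.23,0,-0.95,100,0.52,-0.23,0,-0.95,100,0.52,-0.23,0,-0.95,100,0.52,-0.23,0,-0.95,100], grip_force=30)

```text
time_s: 2.02
eef_pos: [260.1, 450.9, 231.3]
ee_rot: [0.0, 0.327, 0.945, 0.0]
force: [0.1, 0.5, -0.1]
grip_width: 0.998
```

Emit:
arm_command(steps=[0.52,-0.23,0,-0.95,100,0.52,-0.23,0,-0.95,100,0.52,-0.23,0,-0.95,100,0.52,-0.23,0,-0.95,100,0.52,-0.23,0,-0.95,100])

```text
time_s: 2.65
eef_pos: [390.1, 393.4, 231.3]
ee_rot: [-0.0, 0.514, 0.858, 0.0]
force: [-0.8, -0.1, 0.1]
grip_width: 1.003
```

Emit:
arm_command(steps=[0.52,-0.23,0,-0.95,100,0.52,-0.23,0,-0.95,100,0.52,-0.23,0,-0.95,100,0,0,0,0,100,0,0,0,0,100])

```text
time_s: 3.28
eef_pos: [466.7, 359.6, 231.2]
ee_rot: [-0.0, 0.615, 0.788, -0.0]
force: [0.1, 0.2, -0.0]
grip_width: 0.997
```

Run:
```python
from h import *
s=sense(); print({k:np.round(s[k],3).tolist() for k in("time_s","eef_pos","ee_rot","force")})
p=capture("wrist"); cv2.imwrite("pics/w1.png",p["frame"])
E=np.array(p["extrinsics"]); print(p["fov_y"],(-E[:3,:3].T@E[:3,3]).round(),E[:3,:3].round(2).tolist())
for n in["handset","rest"]:
    t=trace(p,n)
    if t:
        m=t[0]["mask"].astype(np.float32); print(n,t[0]["score"],m.sum(), m[:,0].sum(),m[:,-1].sum(),m[0].sum(),m[-1].sum())
        if n=="handset": print(fit([p],[m],HS,[483,361,.245]))
for q in([483.5,360.4,.247],[482,363,.255]): print(proj(p,place(HS[0],q)).round().tolist())
```

```text
{'time_s': 3.275, 'eef_pos': [466.668, 359.639, 231.199], 'ee_rot': [-0.0, 0.615, 0.788, -0.0], 'force': [0.118, 0.22, -0.023]}
59.97614373001058 [448. 430. 373.] [[0.97, 0.24, -0.0], [0.23, -0.93, 0.28], [0.07, -0.28, -0.96]]
handset 0.75 4768.0 0.0 0.0 0.0 0.0
(array([4.83399410e+02, 3.62332621e+02, 2.34736539e-01]), np.float64(0.08872955292463303))
rest 0.59 8636.0 0.0 0.0 0.0 0.0
[[292.0, 250.0], [271.0, 280.0], [294.0, 103.0], [270.0, 103.0], [300.0, 250.0], [281.0, 281.0], [303.0, 103.0], [281.0, 103.0]]
[[292.0, 247.0], [271.0, 277.0], [293.0, 100.0], [268.0, 99.0], [300.0, 248.0], [281.0, 278.0], [302.0, 99.0], [280.0, 99.0]]
```

View pics/w1.png

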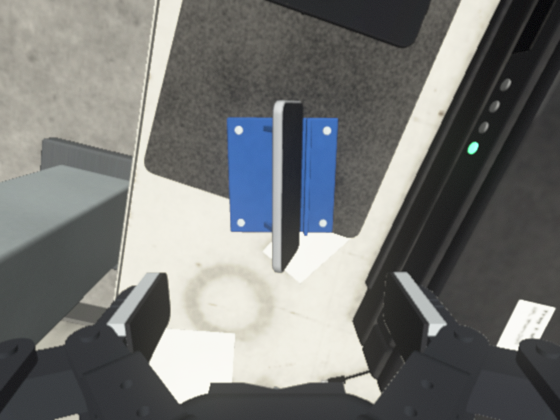

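The wrist picture shows the handset's silver top edge at column 280, rows 101–272. It is centred between the open jaws and parallel to the pads, and its pose matches the fit. I'll descend straight down.

Emit:
arm_command(steps=[-0.02,-0.03,-0.74,0,100,0,0,-0.74,0,100,0,0,-0.74,0,100,0,0,-0.74,0,100,0,0,-0.74,0,100])

```text
time_s: 4.05
eef_pos: [465.8, 358.3, 45.4]
ee_rot: [0.0, 0.615, 0.788, 0.0]
force: [0.2, 0.1, -0.6]
grip_width: 0.999
```

Emit:
arm_command(steps=[0.09,0.02,0,0,30,0,0,0,0,30,0,0,0,0,30,0,0,0,0,30,0,0,0,0,30])

```text
time_s: 4.68
eef_pos: [470.9, 358.9, 46.8]
ee_rot: [0.0, 0.616, 0.788, 0.0]
force: [1.2, 1.2, 0.6]
grip_width: 0.301
```

Run:
```python
from h import *
p=capture("wrist"); q=capture("side"); c=q["frame"][190:330,260:400]
cv2.imwrite("pics/w2.png",np.hstack([cv2.resize(p["frame"],(400,300)),cv2.resize(c,(300,300),interpolation=cv2.INTER_CUBIC)]))
```

```text
(no output)
```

View pics/w2.png

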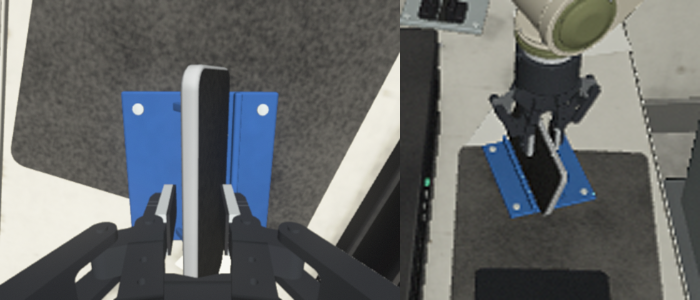

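Both views show the phone's upper edge between the part-closed pads (wrist view, about (195,180)). Now I'll push the upper edge away from the robot and close.

Emit:
arm_command(steps=[0.12,0.03,0,0,30,0.12,0.03,0,0,30,0.1,0.02,0,0,30,0,0,0,0,20,0,0,0,0,15])

```text
time_s: 5.4
eef_pos: [487.7, 362.8, 46.2]
ee_rot: [-0.0, 0.616, 0.788, -0.0]
force: [-0.2, -0.0, 0.0]
grip_width: 0.148
```

Emit:
arm_command(steps=[0,0,0,0,12,0,0,0,0,0,0,0,0,0,0,0,0,0,0,0,0,0,0,0,0], grip_force=40)

```text
time_s: 6.02
eef_pos: [487.9, 362.9, 46.4]
ee_rot: [0.0, 0.616, 0.788, 0.0]
force: [0.6, 1.6, 1.1]
grip_width: 0.093
```

Run:
```python
from h import *
p=capture("wrist"); q=capture("side"); c=q["frame"][190:330,260:400]
cv2.imwrite("pics/w3.png",np.hstack([cv2.resize(p["frame"],(400,300)),cv2.resize(c,(300,300),interpolation=cv2.INTER_CUBIC)]))
```

```text
(no output)
```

View pics/w3.png

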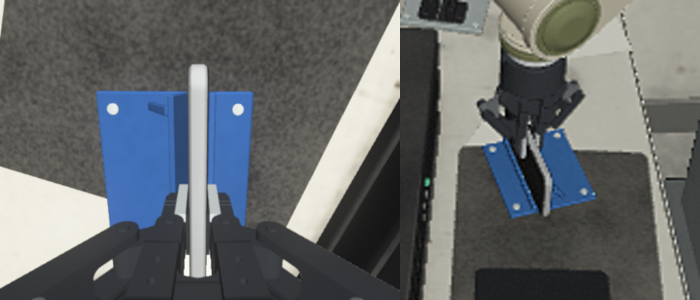

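The phone is now upright between the pads (silver edge at column 198). I'll lift it and carry it over the dock.

Emit:
arm_command(steps=[0,0,0.3,0,0,0,0,0.6,0,0,0,0,0.8,0,0,0,0,0.8,0,0,0,0,0,0,0], grip_force=60)

```text
time_s: 6.75
eef_pos: [488.7, 363.3, 175.0]
ee_rot: [0.001, 0.616, 0.788, 0.003]
force: [0.1, -0.3, -1.6]
grip_width: 0.09
```

Emit:
arm_command(steps=[0.15,-0.6,0,-0.54,0,0.15,-0.65,0,-0.54,0,0.17,-0.7,0,-0.54,0,0.17,-0.7,0,-0.54,0,0.17,-0.7,0,-0.54,0])

```text
time_s: 7.38
eef_pos: [527.7, 194.1, 170.2]
ee_rot: [-0.001, 0.705, 0.71, -0.001]
force: [0.8, 0.3, -1.9]
grip_width: 0.085
```

Emit:
arm_command(steps=[0.17,-0.7,0,-0.54,0,0.17,-0.7,0,-0.54,0,0.17,-0.7,0,-0.54,0,0.17,-0.7,0,-0.54,0,0.16,-0.66,0,-0.54,0])

```text
time_s: 8.0
eef_pos: [569.7, 21.2, 170.2]
ee_rot: [-0.001, 0.783, 0.622, -0.001]
force: [0.1, 0.3, -2.7]
grip_width: 0.088
```

Emit:
arm_command(steps=[0,0,0,0,0,0,0,0,0,0])

```text
time_s: 8.25
eef_pos: [569.7, 22.8, 170.6]
ee_rot: [-0.001, 0.782, 0.623, -0.001]
force: [0.3, -0.0, -2.2]
grip_width: 0.091
```

Run:
```python
from h import *
s=sense(); print({k:np.round(s[k],3).tolist() for k in("time_s","eef_pos","ee_rot","force","grip_width")})
w=capture("wrist"); q=capture("side"); t=capture("top")
a=w["frame"]; cv2.imwrite("pics/w4.png",np.hstack([cv2.resize(a,(400,300)),cv2.resize(q["frame"][90:240,200:400],(400,300),interpolation=cv2.INTER_CUBIC)]))
z0=s["eef_pos"][2]-40.4
U=[box((-4.5,-76.5,z0),(4.5,76.5,z0+74))]
for p,n in((w,"w"),(q,"s"),(t,"t")):
    m=trace(p,"handset")
    if m:
        m=m[0]["mask"].astype(np.float32); print(n,m.sum(),m[-1].sum(),fit([p],[m],U,[570.5,22.5,-.226]))
m=trace(t,"dock")[0]["mask"].astype(np.float32)
for x in np.array([[-7.5,63,47],[7.5,63,47],[-7.5,-63,47],[7.5,-63,47],[0,63,10],[0,70,10]]): print(x,proj(w,place(x[None],[570.5,22.5,-.226])).round(1))
```

```text
{'time_s': 8.25, 'eef_pos': [569.691, 22.844, 170.589], 'ee_rot': [-0.001, 0.782, 0.623, -0.001], 'force': [0.307, -0.003, -2.183], 'grip_width': 0.091}
w 7827.0 0.0 (array([ 5.69047016e+02,  2.27257254e+01, -2.26362430e-01]), np.float64(0.19150856137275696))
s 193.0 0.0 (array([ 5.77455326e+02,  3.88357192e+01, -1.25032207e-01]), np.float64(0.6683937907218933))
[-7.5 63.  47. ] [[268.6 117.2]]
[ 7.5 63.  47. ] [[289.8 117.2]]
[ -7.5 -63.   47. ] [[269.6 278.6]]
[  7.5 -63.   47. ] [[288.2 278.6]]
[ 0. 63. 10.] [[278.9 115.5]]
[ 0. 70. 10.] [[278.9 106.4]]
```

View pics/w4.png

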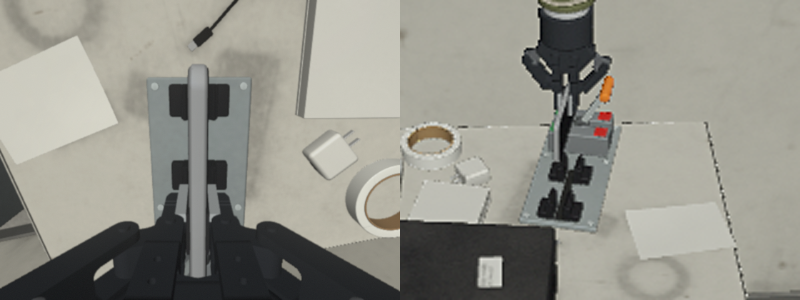

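The wrist view shows the cradle centred at column 199 and the phone at column 198, parallel to the slot. I'll descend with force checks.

Emit:
arm_command(steps=[0.02,0,-0.6,0,0,0,0,-0.6,0,0,0,0,-0.5,0,0,0,0,-0.3,0,0,0,0,-0.1,0,0])

```text
time_s: 9.22
eef_pos: [571.2, 22.4, 65.9]
ee_rot: [-0.0, 0.783, 0.623, -0.0]
force: [-0.2, 1.0, -1.9]
grip_width: 0.091
```

Emit:
arm_command(steps=[0,0,-0.1,0,0,0,0,-0.1,0,0,0,0,0,0,0])

```text
time_s: 9.6
eef_pos: [571.3, 22.3, 56.3]
ee_rot: [-0.0, 0.783, 0.622, -0.0]
force: [-0.7, -0.1, -2.6]
grip_width: 0.09
```

Emit:
arm_command(steps=[0,0,-0.06,0,0,0,0,-0.04,0,0,0,0,0,0,0])

```text
time_s: 9.98
eef_pos: [571.2, 22.4, 51.2]
ee_rot: [-0.0, 0.783, 0.622, -0.0]
force: [0.4, -0.2, -2.0]
grip_width: 0.091
```

Emit:
arm_command(steps=[0,0,-0.03,0,0,0,0,0,0,0])

```text
time_s: 10.22
eef_pos: [571.6, 22.3, 50.4]
ee_rot: [0.0, 0.783, 0.622, 0.0]
force: [-1.5, -0.4, 4.0]
grip_width: 0.088
```

Contact with the floor came at TCP z 50.4, exactly as expected. I'll press lightly, release and look.

Emit:
arm_command(steps=[0,0,-0.02,0,0,0,0,0,0,10,0,0,0,0,20,0,0,0,0,40,0,0,0,0,60])

```text
time_s: 10.85
eef_pos: [571.2, 22.3, 48.6]
ee_rot: [-0.0, 0.783, 0.622, -0.0]
force: [0.3, -0.3, -0.2]
grip_width: 0.586
```

Emit:
arm_command(steps=[0,0,0,0,60,0,0,0.4,0,60,0,0,0.8,0,60,0,0,0.8,0,60,0,0,0.8,0,60])

```text
time_s: 11.48
eef_pos: [571.1, 22.3, 190.1]
ee_rot: [0.0, 0.783, 0.622, 0.0]
force: [0.8, 0.6, -0.4]
grip_width: 0.602
```

Run:
```python
from h import *
s=sense(); print({k:np.round(s[k],3).tolist() for k in("time_s","eef_pos","ee_rot","force","grip_width")})
w=capture("wrist"); q=capture("side")
cv2.imwrite("pics/w5.png",np.hstack([cv2.resize(w["frame"],(400,300)),cv2.resize(q["frame"][90:240,200:400],(400,300),interpolation=cv2.INTER_CUBIC)]))
U=[box((-4.5,-76.5,10),(4.5,76.5,84))]
for p in(w,q):
    m=trace(p,"handset"); m=m[0]["mask"].astype(np.float32); print(m.sum(),m[-1].sum(),fit([p],[m],U,[571,22.5,-.226]))
for p in(w,q): print([(round(r["score"],2),np.round(r["point"]).tolist()) for r in search_frame(p,"handset")[:2]],[(round(r["score"],2),np.round(r["point"]).tolist()) for r in search_frame(p,"lever_grip")[:2]])
D=[571,22.5,-.226]; print(place(lev(-.5).mean(0)[None],D),place(lev(.5).mean(0)[None],D),place(lev(0).mean(0)[None],D))
```

```text
{'time_s': 11.475, 'eef_pos': [571.142, 22.343, 190.118], 'ee_rot': [0.0, 0.783, 0.622, 0.0], 'force': [0.805, 0.601, -0.405], 'grip_width': 0.602}
2471.0 0.0 (array([ 5.71156692e+02,  2.17041766e+01, -2.31047587e-01]), np.float64(0.12267300486564636))
221.0 0.0 (array([ 5.72931424e+02,  2.36594329e+01, -1.94752894e-01]), np.float64(0.3634049892425537))
[(0.88, [573.0, 30.0, 82.0])] [(0.64, [529.0, -108.0, 72.0])]
[(0.79, [571.0, 48.0, 59.0]), (0.59, [480.0, 363.0, 8.0])] [(0.67, [512.0, -102.0, 96.0])]
[[ 499.91376434 -104.80830695  119.59451776]] [[ 579.34354319 -123.07143678  119.59451776]] [[ 539.62865377 -113.93987187  130.        ]]
```

View pics/w5.png

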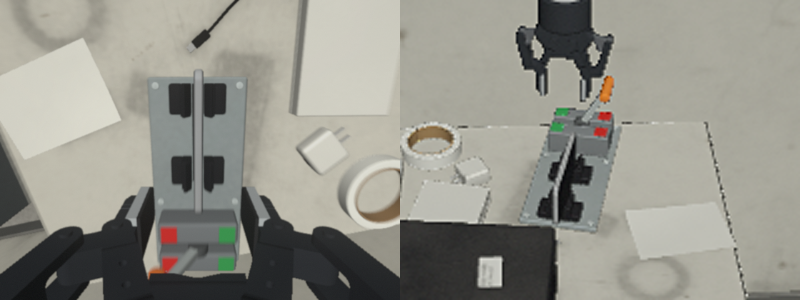

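The handset stands upright in the slot (wrist view column 198, side view about (563,175)), and the fit gives (571, 22, yaw −0.23). Next is the lever: shut the fingers, go behind its red side and descend.

Emit:
arm_command(steps=[-0.57,-0.59,0,0,0,-0.57,-0.59,0,0,0,-0.57,-0.59,0,0,0,-0.57,-0.58,0,0,0,0,0,0,0,0])

```text
time_s: 12.5
eef_pos: [456.1, -96.3, 188.4]
ee_rot: [-0.0, 0.784, 0.621, -0.0]
force: [-0.5, 0.3, 0.5]
grip_width: 0.002
```

Emit:
arm_command(steps=[0,0,-0.6,0,0,0,0,-0.6,0,0,0,0,-0.44,0,0,0,0,0,0,0,0,0,0,0,0])

```text
time_s: 13.12
eef_pos: [457.9, -95.1, 107.5]
ee_rot: [0.0, 0.782, 0.623, 0.0]
force: [0.5, -0.8, 0.6]
grip_width: 0.001
```

Run:
```python
from h import *
s=sense(); print({k:np.round(s[k],3).tolist() for k in("time_s","eef_pos","force","grip_width")})
w=capture("top"); q=capture("side")
cv2.imwrite("pics/w6.png",np.hstack([cv2.resize(w["frame"][190:280,310:430],(400,300),interpolation=cv2.INTER_CUBIC),cv2.resize(q["frame"][90:240,200:400],(400,300),interpolation=cv2.INTER_CUBIC)]))
```

```text
{'time_s': 13.125, 'eef_pos': [457.912, -95.052, 107.454], 'force': [0.487, -0.773, 0.65], 'grip_width': 0.001}
```

View pics/w6.png

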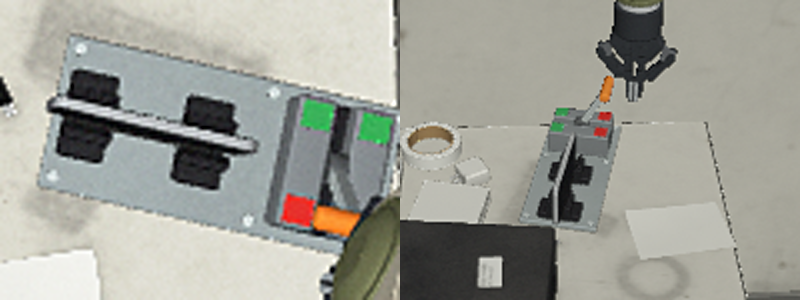

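The side view shows the shut fingers just on the robot's side of the orange handle, at (632,90) against (607,88). Pushing along its arc now.

Emit:
arm_command(steps=[0.24,-0.05,0,0,0,0.22,-0.05,0.03,0,0,0.22,-0.05,0.07,0,0,0.22,-0.05,0.07,0,0,0.2,-0.05,0.04,0,0])

```text
time_s: 13.85
eef_pos: [513.2, -107.9, 117.6]
ee_rot: [0.0, 0.783, 0.622, 0.0]
force: [-0.1, 0.6, 0.5]
grip_width: 0.002
```

Emit:
arm_command(steps=[0.2,-0.05,0.01,0,0,0.2,-0.05,0,0,0,0.2,-0.04,-0.03,0,0,0.2,-0.04,-0.05,0,0,0.14,-0.03,-0.05,0,0])

```text
time_s: 14.48
eef_pos: [559.4, -118.2, 111.0]
ee_rot: [-0.001, 0.783, 0.623, -0.0]
force: [-21.3, 3.9, 16.7]
grip_width: 0.001
```

Run:
```python
from h import *
s=sense(); print({k:np.round(s[k],3).tolist() for k in("time_s","eef_pos","force","grip_width")})
w=capture("wrist"); q=capture("side")
cv2.imwrite("pics/w7.png",np.hstack([cv2.resize(w["frame"],(400,300)),cv2.resize(q["frame"][90:240,200:400],(400,300),interpolation=cv2.INTER_CUBIC)]))
```

```text
{'time_s': 14.475, 'eef_pos': [559.421, -118.173, 110.957], 'force': [-21.267, 3.858, 16.716], 'grip_width': 0.001}
```

View pics/w7.png

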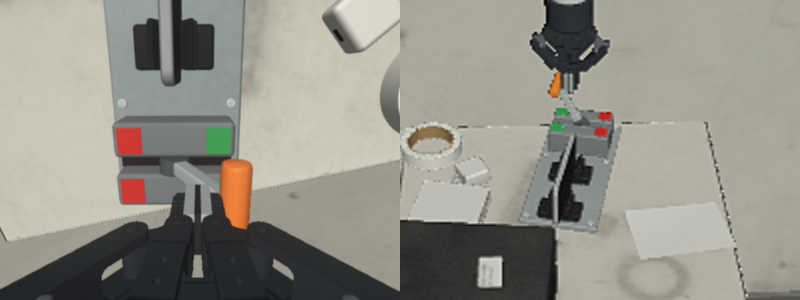

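The lever is over on the green side against its stop (force 21 N, handle at (237,190) in the wrist view). I'll back off and rise.

Emit:
arm_command(steps=[-0.1,0.02,0,0,0,-0.4,0.09,0,0,0,-0.5,0.11,0,0,0,0,0,0.8,0,0,0,0,0.8,0,0])

```text
time_s: 15.2
eef_pos: [508.9, -107.0, 192.2]
ee_rot: [-0.0, 0.783, 0.622, -0.0]
force: [-0.4, 0.3, -0.7]
grip_width: -0.003
```

Emit:
arm_command(steps=[-0.8,0,0.5,0,0,-0.8,0,0.5,0,0,-0.8,0,0,0,0,0,0,0,0,0,0,0,0,0,0])

```text
time_s: 15.82
eef_pos: [389.7, -107.3, 241.4]
ee_rot: [0.0, 0.783, 0.622, 0.0]
force: [-0.2, 0.5, -0.5]
grip_width: -0.001
```

Run:
```python
from h import *
s=sense(); print({k:np.round(s[k],3).tolist() for k in("time_s","eef_pos","force","grip_width")})
w=capture("top"); q=capture("side")
cv2.imwrite("pics/w8.png",np.hstack([cv2.resize(w["frame"][190:280,310:430],(400,300),interpolation=cv2.INTER_CUBIC),cv2.resize(q["frame"][90:240,200:400],(400,300),interpolation=cv2.INTER_CUBIC)]))
for p in(w,q):
  print({n:[np.round(r["point"]).tolist() for r in search_frame(p,n)[:1]] for n in("handset","lever_grip","spare_handset","phone_box","charger","tape_roll")})
m=trace(w,"handset")[0]["mask"].astype(np.float32); print(fit([w],[m],[box((-4.5,-76.5,10),(4.5,76.5,84))],[571,22.5,-.226]))
```

```text
{'time_s': 15.825, 'eef_pos': [389.745, -107.32, 241.37], 'force': [-0.201, 0.467, -0.521], 'grip_width': -0.001}
{'handset': [[571.0, 28.0, 81.0]], 'lever_grip': [[572.0, -118.0, 128.0]], 'spare_handset': [[482.0, 540.0, 14.0]], 'phone_box': [[760.0, 92.0, 30.0]], 'charger': [[721.0, -27.0, 28.0]], 'tape_roll': [[794.0, -109.0, 24.0]]}
{'handset': [[570.0, 48.0, 58.0]], 'lever_grip': [[566.0, -109.0, 96.0]], 'spare_handset': [[484.0, 545.0, 15.0]], 'phone_box': [[747.0, 51.0, 27.0]], 'charger': [[722.0, -26.0, 26.0]], 'tape_roll': [[788.0, -92.0, 20.0]]}
(array([ 5.71408386e+02,  2.55593942e+01, -2.19109801e-01]), np.float64(0.2751923203468323))
```

View pics/w8.png

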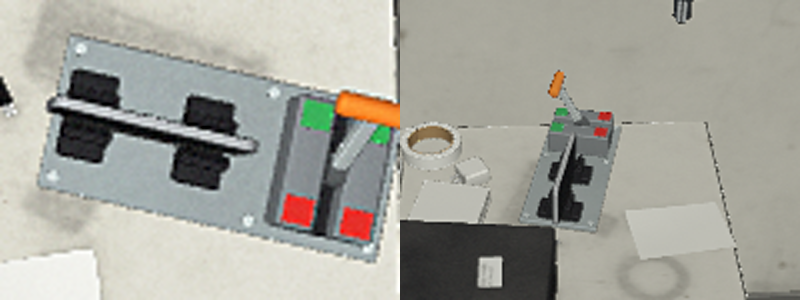

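The lever rests on the green side (top crop (365,105)), the handset stands unchanged in the slot, and the arm is clear. I'm handing in.

```bash
python3 -c "
from rig import finish_job; print(finish_job())"
```

```text
the job is handed in; nothing more can be done
None
```

The handset is docked, the lever is on, and I handed the job in at about 16 s.

- **Handset:** I pushed its upper edge upright while closing the grip, then carried it to the cradle. I lowered it until it touched the slot floor, at the tool height worked out beforehand (TCP z 50.4 mm), and let go. The last pictures show it standing upright in the slot, unmoved by the lever work.
- **Lever:** I pushed it along its arc with shut fingers to the green stop, where the force peaked at about 21 N in the readings. After I backed off, both views show it resting on the green side.
- **Bystanders:** Their found positions match the start to within about 5 mm, roughly the detection error.
- **Robot:** The arm was clear of everything, with the measured force near zero.

One check was loose: the final top-view fit of the handset put it about 3 mm further along the slot than the wrist-view fit just after release, with a poor fit score. The top view looked the same before and after the lever push, so I took this as a measurement error and not as movement.

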